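# Tighten the centrifuge hub's castle nut and line it up for its cotter pin

### The job

Two red centrifuge hubs stand on the dairy laboratory's bench; one already has its cotter pin fitted, so leave that one alone. On the other, tighten the brass castle nut clockwise (seen from above) until it is snug, then turn it a little further, until the first slot meets the cotter hole (the white line across the end of the spindle shows the hole's direction). Do not turn it past the hole; let go when a pin could go straight through.

Things in the scene. Friction and masses are not known exactly. Their poses are not given: they have to be found in the camera images.
- nut (a joint): Angle of the loose castle nut, rad; grows clockwise seen from above. Starts at 0.40 to 0.75, is snug from 0.95 on; at 1.25 one pair of slots lies exactly over the cotter hole (no slot lines up between start and there). Range 0 to 1.9; steady friction 0.12 Nm plus 0.06 Nm per rad; stays where left.
- nut_grip (a point): On the loose nut's axis, 24 mm above its underside; turns with it. Brass hexagon, 50 mm across flats, 42 mm tall, underside 74 mm above the bench, on a 60 mm washer; six slots 11 mm wide, 14 mm deep, dark-floored, one over each flat. z up, x through a flat and its slot (others every 60 degrees); this x slot is the one that meets the hole. Below: boss 68 mm wide, red flange 130 mm.
- cotter_hole (a point): Centre of the 5 mm cotter hole, level, right through the fixed dark spindle (32 mm diameter) in the loose nut, 110 mm above the bench. x along the hole, z up. The spindle's end, 121 mm above the bench, 5 mm above the nut, carries a white line 30 x 5 mm parallel to the hole. The hub is bolted down; its place and turn vary.
- pinned_hub: The other red hub, same shape and size, bolted down, its nut already locked by a steel cotter pin whose ring head reaches 50 mm from the axis. Not to be touched. Origin under its centre on the bench, z up, x along its pin towards the ring.
Things that resemble listed ones, but are neither listed nor needed, are in the scene too. What is shaped like the part that bears nut but purple is not meant.

How it is judged:
On the way:
1. the nut has been turned clockwise to snug (value of joint nut above 0.95 rad).
At the end, for the whole second after the job is handed in: The nut is past snug (over 0.95 rad), with a slot within 0.18 rad (10 degrees) of the cotter hole's direction, and is at rest (angle between the x axis of nut_grip and the x axis of cotter_hole, either way round below 0.18 rad and value of joint nut above 0.95 rad and velocity of joint nut between -0.05 and 0.05 rad/s); the robot touches nothing.
It fails at once if the nut is turned past the hole (more than 0.23 rad, 13 degrees) (value of joint nut above 1.48 rad).
It fails at once if the pinned hub is touched (over 3 N) (contact force between any of the fingers, the arm and pinned_hub above 3 N).
It also fails if it takes over 29 s, if anything falls off the work surface, if the arm or the gripper's body presses on something with over 40 N, if the wrist force passes 120 N, or if a joint passes its speed limit or range.

### The arm

A 7-joint arm with a two-finger parallel gripper is mounted at the origin on the work surface. World frame = base frame: x ahead of the robot, y to its left, z up, the work surface at z = 0. Lengths are in m, angles in rad, forces in N, time in s.
With the tool pointing down it reaches from about 0.35 to 0.9 m from the base axis. Payload 19.9 kg.
Tool frame: the origin (TCP) lies between the finger pads; the fingertips stand 19 mm ahead of it and the grasp point (between the pads) is the TCP; z points along the fingers, y is the direction in which the jaws open and shut (so a half turn about z gives the same grasp; the last joint's range is limited). The gripper opens to 94 mm and grips with 3 to 60 N. Pads are 16 mm wide; open, the fingers measure 119 mm over their backs; the gripper's body (75 mm by 177 mm) begins 78 mm behind the grasp point.
Start: joints at [-1.232, 0.417, -0.01, 1.614, 0.005, 1.111, -0.053], TCP at [0.232, 0.58, 0.224] pointing down, gripper open.
Joint ranges: [-2.81, 2.81], [-0.39, 2.02], [-1.27, 1.25], [0.06, 2.57], [-1.19, 4.33], [0.19, 2], [-2.82, 2.82]. Speed limits (rad/s): [1.89, 1.89, 2.39, 2.39, 3.01, 3.01, 3.01].

### API

Orientations are given as a 3x3 rotation matrix whose columns are the frame's x, y, z axes.
In Python, from rig import robot gives the robot as it stands. Calls block until the motion is done:
- robot.move_ptp(position, orientation): joint-space move of the TCP to a pose.
- robot.move_linear(position, velocity=0.15, frame=None, threshold=None): straight line of the TCP; frame=None keeps the orientation; velocity is the mean speed in m/s. With threshold (N) it stops when the force on the tool has changed by that much, and returns True; else False.
- robot.goto_joints(angles): joint-space move.
- robot.gripper_to(opening): finger opening in m; the grip force is fixed at half the most; returns when the fingers have stopped.
- robot.pause(seconds).
- robot.ik(position, orientation): joint angles nearest the present ones, or None.
- robot.get_state(): the state.
- robot.grab_frame(name): name is "scene" or "top" or "wrist"; returns the picture (480x640x3 uint8, red, green, blue); there is no depth.
- robot.camera_info(name): a dict with "fx", "fy", "cx", "cy" (pixels), "rvec" (rotation vector, rad) and "tvec" (3), from world to camera coordinates, as OpenCV has them. Camera axes: x right, y down, z forward; pixel columns grow to the right and rows downward; lengths in m; the calibration is good to about 2 mm. A picture is of the moment at which its call begins: read the wrist's pose just before it. camera_info takes no time and is no camera call; for the wrist camera it gives the pose at the moment of the call.
A pose or a line that the arm cannot do raises robot.PlanningError and nothing moves.
- robot.sign_off(): hands the job in, once; it reports no verdict.
The state is a dict: "time": time; "qpos": joint angles; "joint_vel": joint speeds; "effort": joint torques, N m; "ee_pos": TCP position; "tool_rot": TCP orientation; "force": force on the tool from outside, world axes, zero at the start; "moment": the same for the moment, N m; "opening": finger opening in m.
Only numpy, scipy, OpenCV 4.12 (cv2) and the standard library are available. Lean on these libraries where they do the work, as an engineer would, in place of code of your own. Each camera call takes 0.05 s, during which the arm holds its last target. There are 200 camera calls.

## Working session

There is one attempt and no reset: what is moved stays moved. The work goes in short steps, each a Python script; the robot and the scene stay as the last script left them, time stands still between calls to the robot, and variables do not carry over. Pictures are saved under pics/ and viewed, about 8 in all and at most 12, crops included, and the job is handed in when it is done.

```bash
ls; mkdir -p pics; python3 - <<'E'
from rig import robot
import cv2
for n in("top","scene"):
    f=robot.grab_frame(n); cv2.imwrite(f"pics/{n}0.png",f[:,:,::-1]); print(n,robot.camera_info(n))
print(robot.get_state())
E
```

```text
pics
top {'fx': 557.4618060224954, 'fy': 557.4618060224954, 'cx': 304.0033606118219, 'cy': 246.3172268429819, 'rvec': array([ 2.17600857, -2.17469785,  0.09082475]), 'tvec': array([-0.15771523,  0.51213208,  1.41386884])}
scene {'fx': 442.8812672576706, 'fy': 442.8812672576706, 'cx': 319.00641291512846, 'cy': 245.13638620884976, 'rvec': array([ 1.90873464,  1.23595243, -0.63022888]), 'tvec': array([-0.0815364 , -0.21857693,  1.33447961])}
{'time': 0.1, 'qpos': array([-1.23149516,  0.41790137, -0.01031594,  1.61411453,  0.00469715,
        1.11068198, -0.0529945 ]), 'joint_vel': array([-4.39794763e-05, -5.91813738e-04, -2.52195625e-05, -1.04127852e-03,
        4.17074890e-04,  4.89080176e-05,  1.67935912e-04]), 'effort': array([ 1.15772495e-03, -8.52588487e+01,  6.39811791e-01, -4.26692820e+01,
       -4.88373335e-02,  1.64360338e-02,  3.92236882e-05]), 'ee_pos': array([0.23217369, 0.57993605, 0.2238956 ]), 'tool_rot': array([[-9.28376122e-01,  3.71641854e-01, -3.29319232e-04],
       [ 3.71641991e-01,  9.28375554e-01, -1.02993921e-03],
       [-7.70365927e-05, -1.07855982e-03, -9.99999415e-01]]), 'force': array([ 0.23964831,  0.5741211 , -0.30901373]), 'moment': array([-0.00962045, -0.04521097, -0.03464555]), 'opening': 0.09420788138133739}
```

View pics/top0.png

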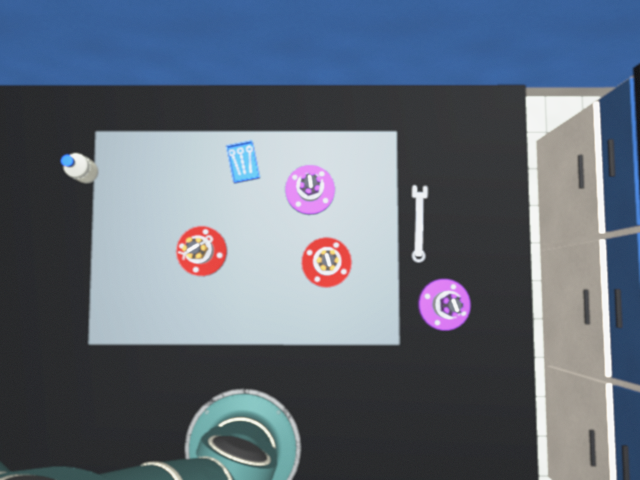

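View pics/scene0.png

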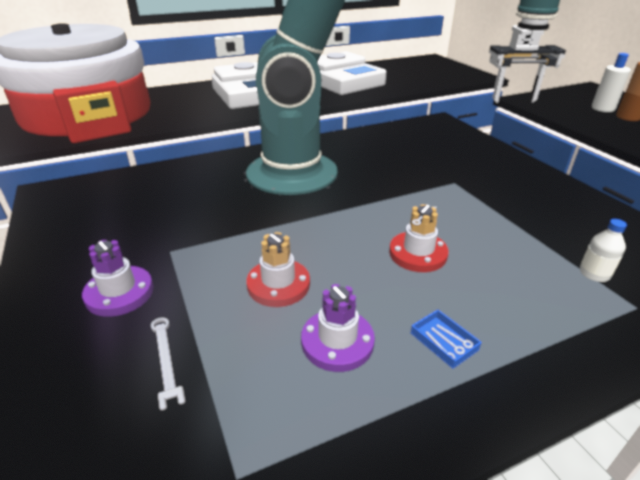

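Candidates: red hub at top (202,251), which seems to have a ring; red hub at (326,262), which seems to have no ring; purple hubs at (310,190) and (445,305), excluded by colour. I'll check the choice in one crop.

```bash
cat > h.py <<'E'
import numpy as np, cv2
from rig import robot
def ray(n,uv,z,info=None):
    c=info or robot.camera_info(n); R=cv2.Rodrigues(c["rvec"])[0]
    d=R.T@np.array([(uv[0]-c["cx"])/c["fx"],(uv[1]-c["cy"])/c["fy"],1]); o=-R.T@c["tvec"]
    return o+d*(z-o[2])/d[2]
E
python3 - <<'E'
from h import *
f=cv2.imread("pics/top0.png"); h=cv2.cvtColor(f,cv2.COLOR_BGR2HSV)
m=cv2.inRange(h,(0,150,100),(8,255,255))|cv2.inRange(h,(172,150,100),(180,255,255))
for c in cv2.findContours(m,cv2.RETR_EXTERNAL,2)[0]:
    if cv2.contourArea(c)>300:
        e,r=cv2.minEnclosingCircle(c); print(e,r,ray("top",e,.012),ray("top",(e[0]+r,e[1]),.012))
g=cv2.imread("pics/scene0.png")
k=lambda a:cv2.resize(a,(390,290),interpolation=cv2.INTER_CUBIC)
cv2.imwrite("pics/crop1.png",np.vstack([np.hstack([k(f[220:280,162:242]),k(f[232:292,286:366])]),np.hstack([k(g[195:270,370:470]),k(g[225:300,227:327])])]))
E
```

```text
(326.1007995605469, 261.8870849609375) 23.91254997253418 [ 0.47269055 -0.21457013  0.012     ] [ 0.47272455 -0.27641634  0.012     ]
(201.3000030517578, 251.04286193847656) 24.082826614379883 [0.50067418 0.10897244 0.012     ] [0.5007044  0.04648539 0.012     ]
```

View pics/crop1.png

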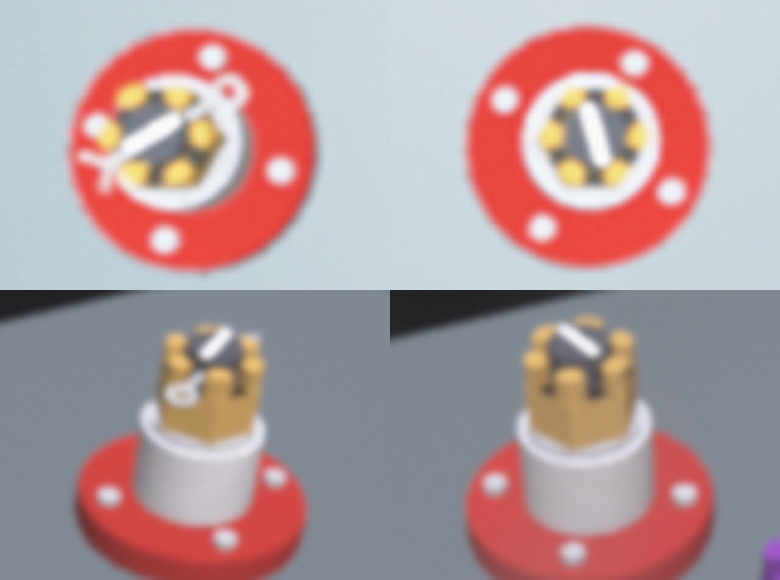

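Target is the red hub at top (326,262), with no ring and free slots, at about (0.473, -0.2145). The hub at (202,251) carries the pin and ring, so I leave it alone. Next, hover over the target and look closely.

```bash
python3 - <<'E'
from h import *
s=robot.get_state(); T=s["tool_rot"]
best=None
for a in np.arange(0,2*np.pi,np.pi/6):
    R=np.array([[np.cos(a),np.sin(a),0],[np.sin(a),-np.cos(a),0],[0,0,-1]])
    q=robot.ik([.473,-.2145,.30],R)
    if q is not None:
        print(round(a,2),np.round(q,2))
        if best is None or abs(q[6])<abs(best[1][6]): best=(R,q)
robot.goto_joints(best[1])
i=robot.camera_info("wrist"); f=robot.grab_frame("wrist"); cv2.imwrite("pics/w1.png",f[:,:,::-1])
np.save("w1.npy",i,allow_pickle=True)
s=robot.get_state();print(i,s["time"],s["ee_pos"],s["qpos"],s["tool_rot"])
print(-cv2.Rodrigues(i["rvec"])[0].T@i["tvec"])
E
```

```text
0.0 [-0.62  0.33  1.23  1.81 -0.33  1.24 -0.87]
0.52 [-0.62  0.33  1.23  1.81 -0.33  1.24 -0.35]
1.05 [-0.62  0.33  1.22  1.81 -0.33  1.24  0.17]
1.57 [-0.61  0.32  1.21  1.81 -0.32  1.23  0.69]
2.09 [-0.57  0.29  1.13  1.8  -0.28  1.22  1.17]
2.62 [-0.53  0.27  1.07  1.8  -0.25  1.22  1.66]
3.14 [-0.55  0.27  1.1   1.8  -0.26  1.22  2.2 ]
3.67 [-0.57  0.29  1.13  1.8  -0.28  1.22  2.74]
4.19 [ 1.26  0.31 -1.08  1.75  0.29  1.25  2.73]
4.71 [-0.54  0.27  1.09  1.8  -0.26  1.22 -2.52]
5.24 [-0.54  0.27  1.09  1.8  -0.26  1.22 -1.99]
5.76 [-0.54  0.27  1.09  1.8  -0.26  1.22 -1.47]
{'fx': 429.20857003384566, 'fy': 429.20857003384566, 'cx': 313.75131630816594, 'cy': 250.06235933491644, 'rvec': array([-2.76083452,  0.7366626 ,  0.1090375 ]), 'tvec': array([-0.5173704 , -0.00339145,  0.47979126])} 3.0833 [ 0.47332933 -0.21394903  0.29988984] [-0.62018873  0.32973466  1.22076388  1.80555609 -0.32770647  1.23665769
  0.17103047] [[ 4.98964469e-01  8.66622428e-01 -1.60581813e-04]
 [ 8.66622439e-01 -4.98964476e-01 -3.72552036e-06]
 [-8.33532399e-05 -1.37304900e-04 -9.99999987e-01]]
[ 0.51599785 -0.14088532  0.46019652]
```

View pics/w1.png

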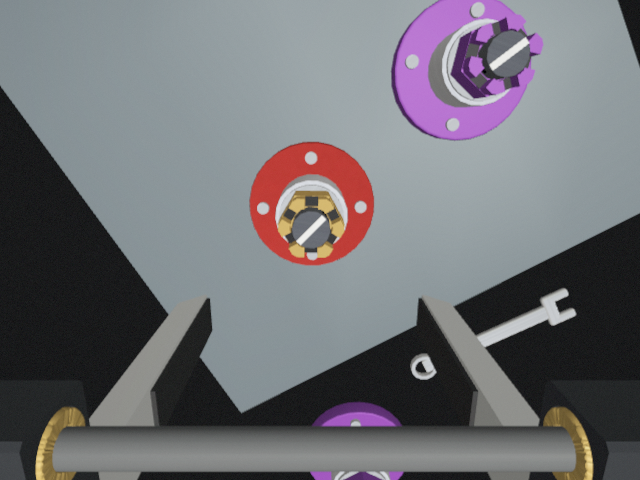

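The wrist view shows the target spindle at (311,230), the white line running lower-left to upper-right, and the nut's slots offset from it. I'll rectify onto the nut-top plane and measure the angles.

```bash
cat >> h.py <<'E'
def measure(tag,c0,info,f):
    R=cv2.Rodrigues(info["rvec"])[0]; K=np.array([[info["fx"],0,info["cx"]],[0,info["fy"],info["cy"]],[0,0,1]])
    def rect(z,c):  # 0.2 mm/px, 400x400, right=+x, up=+y
        g=(np.arange(400)-200)*2e-4; X,Y=np.meshgrid(c[0]+g,c[1]-g)
        P=np.stack([X,Y,np.full_like(X,z)],-1).reshape(-1,3)
        p=cv2.projectPoints(P,info["rvec"],info["tvec"],K,None)[0].reshape(400,400,2).astype(np.float32)
        return cv2.remap(f,p,None,cv2.INTER_CUBIC)
    a=rect(.121,c0); h=cv2.cvtColor(a,cv2.COLOR_RGB2HSV)
    m=cv2.inRange(h,(0,0,190),(180,60,255)); yy,xx=np.mgrid[:400,:400]; m[np.hypot(xx-200,yy-200)>110]=0
    best=None
    for c in cv2.findContours(m,cv2.RETR_EXTERNAL,2)[0]:
        (e,(w,l),_)=r=cv2.minAreaRect(c)
        if max(w,l)>100 and min(w,l)<60 and (best is None or max(w,l)/min(w,l)>max(best[0][1])/min(best[0][1])): best=(r,c)
    v=cv2.fitLine(best[1],cv2.DIST_L2,0,.01,.01).ravel(); line=np.degrees(np.arctan2(-v[1],v[0]))%180
    e=best[0][0]; c=np.array([c0[0]+(e[0]-200)*2e-4,c0[1]-(e[1]-200)*2e-4])
    b=rect(.116,c); hb=cv2.cvtColor(b,cv2.COLOR_RGB2HSV)
    br=cv2.inRange(hb,(12,80,150),(35,255,255))>0
    r=np.hypot(xx-200,yy-200)*.2; t=np.arctan2(200-yy,xx-200)
    k=br&(r>18)&(r<24)
    z=np.exp(6j*t[k]).mean(); crown=np.degrees(np.angle(z))/6; slot=crown+30
    d=(slot-line)%60
    print(tag,"line",line,"rect",best[0],"centre",c,"crown",crown,abs(z),"slot-line ccw mod60",d)
    cv2.imwrite(f"pics/{tag}.png",np.hstack([a,b])[:,:,::-1]); return c,line,slot,d
E
python3 - <<'E'
from h import *
i=np.load("w1.npy",allow_pickle=True).item()
measure("r1",np.array([.473,-.2145]),i,cv2.imread("pics/w1.png")[:,:,::-1].copy())
E
```

```text
r1 line 16.34569 rect ((191.26414489746094, 193.4245147705078), (25.41170310974121, 151.92076110839844), 74.05460357666016) centre [ 0.47125283 -0.2131849 ] crown 29.200259813958358 0.5664783952841881 slot-line ccw mod60 42.854570040398784
```

View pics/r1.png

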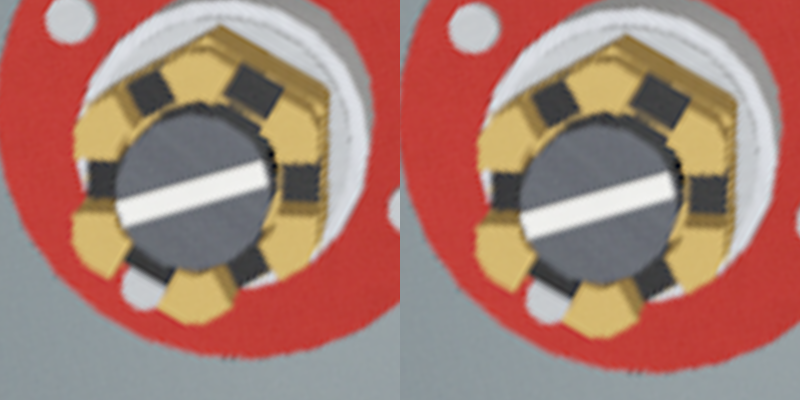

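```bash
cat >> h.py <<'E'
def down(deg):
    a=np.radians(deg); return np.array([[np.cos(a),np.sin(a),0],[np.sin(a),-np.cos(a),0],[0,0,-1.]])
def st(t=""):
    s=robot.get_state(); R=s["tool_rot"]; print(t,round(s["time"],2),np.round(s["ee_pos"],4),"jaw",round(np.degrees(np.arctan2(R[1,1],R[0,1])),2),"F",np.round(s["force"],1),"M",np.round(s["moment"],2),"open",round(s["opening"],4)); return s
E
python3 - <<'E'
from h import *
c=[.4718,-.2137]
robot.move_ptp([*c,.20],down(89.2)); st("above")
print(robot.move_linear([*c,.098],velocity=.08,threshold=10)); st("down")
robot.gripper_to(.045); s=st("closed")
q=s["qpos"].copy(); print(q)
E
```

```text
above 3.67 [ 0.4721 -0.214   0.2007] jaw -0.99 F [0.6 0.7 0.7] M [-0.07  0.04  0.03] open 0.0938
False
down 5.1 [ 0.4721 -0.2138  0.0984] jaw -0.8 F [ 0.8  0.  -1.2] M [-0.05  0.05  0.04] open 0.0942
closed 5.85 [ 0.471  -0.2137  0.0979] jaw -0.82 F [-5.   0.5  6.4] M [0.19 1.62 0.  ] open 0.0495
[-0.30126277  0.53426659  0.84661347  2.00682209 -0.53823708  0.83890916
  0.83642017]
```

Gripped on the flats (49.5 mm opening). Now turn clockwise in stages.

```bash
python3 - <<'E'
from h import *
q=robot.get_state()["qpos"].copy(); q0=q[6]
for d in (10,25,36,42.5):
    q[6]=q0-np.radians(d); robot.goto_joints(q); st(d)
robot.pause(.3); st("end")
robot.gripper_to(.09); st("open")
p=robot.get_state()["ee_pos"]
robot.move_linear([p[0],p[1],.26],velocity=.15)
robot.pause(.2)
st("up")
i=robot.camera_info("wrist"); f=robot.grab_frame("wrist"); cv2.imwrite("pics/w2.png",f[:,:,::-1])
measure("r2",np.array([.4713,-.2132]),i,f)
E
```

```text
10 6.14 [ 0.4709 -0.2137  0.0979] jaw -10.6 F [-0.8  0.5  3.1] M [ 0.09  0.58 -0.07] open 0.0499
25 6.51 [ 0.4707 -0.2137  0.0979] jaw -25.4 F [-4.2  1.1  4.7] M [ 0.34  1.06 -0.  ] open 0.0497
36 6.82 [ 0.4707 -0.2136  0.0979] jaw -36.4 F [-4.9  1.3  6.4] M [ 0.49  1.22 -0.07] open 0.0497
42.5 7.07 [ 0.4706 -0.2135  0.0979] jaw -42.91 F [-4.8  3.1  6.6] M [ 0.52  1.33 -0.1 ] open 0.0502
end 7.37 [ 0.4706 -0.2135  0.0979] jaw -42.85 F [-5.   2.1  6.8] M [ 0.46  1.36 -0.08] open 0.0501
open 8.15 [ 0.471  -0.2137  0.0979] jaw -43.31 F [-0.5  0.3  0.5] M [-0.06  0.09  0.01] open 0.0897
up 9.58 [ 0.4708 -0.2137  0.2595] jaw -43.33 F [-0.   0.3  0.2] M [-0.13  0.08  0.03] open 0.09
r2 line 15.732146 rect ((200.11544799804688, 200.13800048828125), (25.57649803161621, 150.97946166992188), 74.23281860351562) centre [ 0.47132309 -0.2132276 ] crown -12.975762107802959 0.5742549635929265 slot-line ccw mod60 1.2920916290744842
```

View pics/r2.png

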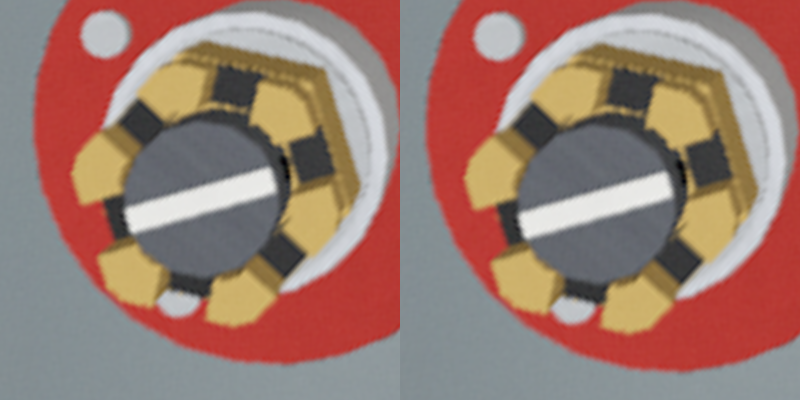

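The slot now lies along the white line (1.3° short of exact, tolerance 10°), and the gripper is open and clear. I'll hand the job in.

```bash
python3 - <<'E'
from h import *
st("final"); robot.sign_off()
E
```

```text
final 9.63 [ 0.4708 -0.2137  0.2596] jaw -43.33 F [ 0.3 -0.1  0.5] M [-0.03  0.12  0.01] open 0.0897
the job is handed in; nothing more can be done
```

I gripped the brass castle nut on the unpinned red hub by its flats and turned it about 42° clockwise. That took it past snug to the cotter hole. I then let go, raised the gripper clear and handed the job in at 9.6 s.

- **Slot alignment:** the last close-up shows the slot 1.3° short of the white line, against the 10° allowed. By my measurements that puts the nut at about 1.23 rad.
- **Release:** the gripper was open at 90 mm, 260 mm above the bench, with the force reading near zero.
- **Small disagreements:** the line's direction read 16.3° in the first look and 15.7° in the second, and the hub centre differed by about 2 mm between the top and wrist cameras. Neither matters at these tolerances.
- **Not checked:** I didn't measure the pinned hub's contact force. The arm's start move crossed that side of the bench well above it, and all later work was at the other hub.

No check failed.

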